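Line up the dispensary jars by height

ROBOT

A 6-joint arm with a two-finger parallel gripper is mounted at the origin on the work surface. World frame = base frame: x ahead of the robot, y to its left, z up, the work surface at z = 0. Lengths are in m, angles in rad, forces in N, time in s.
With the tool pointing down it reaches from about 0.35 to 0.975 m from the base axis. Payload 4.9 kg.
Tool frame: the origin (TCP) lies midway between the tips of the shut fingers; the grasp point (between the pads) lies 19 mm behind it; z points along the fingers, y is the line along which they close (so a half turn about z gives the same grasp; the last joint's range is limited). The gripper opens to 85 mm and grips with 20 to 120 N. Pads are 22 mm wide; open, the fingers measure 114 mm over their backs; the gripper's body (76 mm by 85 mm) begins 54 mm behind the grasp point. The pads swing forward as they close: fully open they stand 13 mm farther back than shut.
Start: joints at [-1.314, 0.053, 1.613, -0, 1.476, -0.119], TCP at [0.229, -0.581, 0.231] pointing down, gripper open.
Joint ranges: [-3.01, 3.01], [-1.01, 2.22], [0.06, 2.58], [-1.02, 4.17], [0.09, 2.62], [-3.14, 3.14]. Speed limits (rad/s): [2.57, 2.57, 3.14, 3.14, 3.14, 3.14].

INTERFACE

Orientations are given as a rotation vector (axis times angle).
In Python, from station import ctrl gives the robot as it stands.
- The arm moves only by the tool carry_out, never from a script. Its argument "moves" is a list of rows, each an object of numbers: "x", "y", "z": the shift along the tool's x, y, z in units of 25 mm (1.0 is 25 mm); "turn": the turn about the tool's z in rad. In form: [{"x": .., "y": .., "z": .., "turn": ..}, ...]. A call has exactly 8 rows; each row shifts and turns the commanded pose from where the row before left it, along the tool's axes as they then stand; what a row does not reach is not made up. A row lasts 1/10 s, in which the tool goes at most 50 mm and 8.59 degrees, less where a joint would pass 70% of its speed; a pose out of reach is approached as far as the arm can. A call is refused whole if a number of a shift passes 1 or a number of a turn 0.15, either way. A call with a gripper value outside its range is refused whole. "grip" is the finger opening in mm, from 0 to 85.4, set as the call begins (left out, the last holds). The fingers move at their own pace and stop on an object; "newtons" is the grip in N (left out, the last holds). Time passes only in rows, so rows that do not move let the fingers close, or fill a call up. It gives the time, the measured TCP pose, the force, the opening and the grip force at its end, in the units of the state.
- ctrl.get_obs(): the state, without advancing time (a new reading comes with each control period).
- ctrl.get_image(name): name is "side" or "top" or "wrist"; returns the picture (384x512x3 uint8, red, green, blue); there is no depth.
- ctrl.calibration(name): a dict with "fx", "fy", "cx", "cy" (pixels), "R" (3x3) and "t" (3): a world point X has camera coordinates R X + t; the wrist camera has in their place "T_tool_cam" (4x4, takes a point from camera to tool coordinates, whose origin is the TCP and whose axes are the flange's). Camera axes: x right, y down, z forward; pixel columns grow to the right and rows downward; lengths in m; the calibration is good to about 2 mm. A picture is of the moment at which its call begins: read the wrist's pose just before it. calibration takes no time and is no camera call.
- ctrl.finish_job(): hands the job in; it is judged then, once.
Trained networks look in the newest picture that a camera, given by its name, has taken for a name from the list of things; names that differ only in an ending like _2 or _b are one class to them, and where a whole thing is asked for, a point or a joint stands for the part that bears it (a point fixed in the world has none). Each returns a list of dicts, best first, with "confidence" (0 to 1); they miss things now and then, are a little off and sometimes report something else, mostly with a low value. They report only what shows in the picture. A call takes as long as a camera call. They do not tell look-alikes from the thing itself.
- ctrl.look_for(camera, query): "rect" ([left, top, width, height] in pixels, round what is visible of it).
- ctrl.mark_of(camera, query): "pixel" ([column, row] in pixels: a listed point, or the origin of a listed thing).
The state is a dict: "t": time; "q": joint angles; "dq": joint speeds; "effort": joint torques, N m; "tool_pos": TCP position; "tool_rot": TCP orientation; "contact_force": force on the tool from outside, world axes, zero at the start; "wrist_torque": the same for the moment, N m; "opening": finger opening in m; "grip_force": force on a finger pad.
Only numpy, scipy, OpenCV 4.12 (cv2) and the standard library are available. Lean on these libraries where they do the work, as an engineer would, in place of code of your own. Each camera call takes 0.05 s, during which the arm holds its last target. There are 200 camera calls.

TASK

Stand the four amber jars on the row of round marks, one to a mark and centred on it, in order of height: the shortest on the mark nearest the mortar, the tallest on the mark nearest the balance. Do not knock any jar over, and leave the mortar and the balance where they are.

Things in the scene. Friction and masses are not known exactly. Their poses are not given: they have to be found in the camera images.
- jar_1: the shortest of four closed, straight-sided amber glass jars with a paper label and a black lid: 58 mm high over the lid, 44 mm in diameter all the way up (lid included, so it can be gripped at any height), about 100 g. Origin at the centre of its underside, z up; it starts upright on the bench (z = 0), its yaw means nothing
- jar_2: the second shortest of four closed, straight-sided amber glass jars with a paper label and a black lid: 78 mm high over the lid, 49 mm in diameter all the way up (lid included, so it can be gripped at any height), about 150 g. Origin at the centre of its underside, z up; it starts upright on the bench (z = 0), its yaw means nothing
- jar_3: the second tallest of four closed, straight-sided amber glass jars with a paper label and a black lid: 98 mm high over the lid, 54 mm in diameter all the way up (lid included, so it can be gripped at any height), about 210 g. Origin at the centre of its underside, z up; it starts upright on the bench (z = 0), its yaw means nothing
- jar_4: the tallest of four closed, straight-sided amber glass jars with a paper label and a black lid: 118 mm high over the lid, 58 mm in diameter all the way up (lid included, so it can be gripped at any height), about 280 g. Origin at the centre of its underside, z up; it starts upright on the bench (z = 0), its yaw means nothing
- mark_a: one of four alike flat round marks (white disc with a black rim, 68 mm across, under 1 mm thick) in a row, about 85 mm apart, on a low fixed aluminium stand, a plate 360 mm long, 85 mm wide and 12 mm thick. Origin at the mark's centre on the top of the plate (z = 0.012), x across the row, y along the row. The letters say nothing about the order in the row: go by position
- mark_b: one of four alike flat round marks (white disc with a black rim, 68 mm across, under 1 mm thick) in a row, about 85 mm apart, on a low fixed aluminium stand, a plate 360 mm long, 85 mm wide and 12 mm thick. Origin at the mark's centre on the top of the plate (z = 0.012), x across the row, y along the row. The letters say nothing about the order in the row: go by position
- mark_c: one of four alike flat round marks (white disc with a black rim, 68 mm across, under 1 mm thick) in a row, about 85 mm apart, on a low fixed aluminium stand, a plate 360 mm long, 85 mm wide and 12 mm thick. Origin at the mark's centre on the top of the plate (z = 0.012), x across the row, y along the row. The letters say nothing about the order in the row: go by position
- mark_d: one of four alike flat round marks (white disc with a black rim, 68 mm across, under 1 mm thick) in a row, about 85 mm apart, on a low fixed aluminium stand, a plate 360 mm long, 85 mm wide and 12 mm thick. Origin at the mark's centre on the top of the plate (z = 0.012), x across the row, y along the row. The letters say nothing about the order in the row: go by position
- mortar: white porcelain mortar, 112 mm across the rim, 62 mm high, with its pestle leaning in it (up to 95 mm high); it stands on the bench beyond one end of the row of marks, its centre about 180 mm from the end mark along the row. Origin at the centre of its foot. Loose, to be left alone
- balance: off-white bench balance, 150 by 130 mm, 60 mm high over its round steel pan; it stands on the bench beyond the other end of the row, its centre about 180 mm from the end mark along the row. Origin at the centre of its underside. Loose, to be left alone
Things that resemble listed ones, but are neither listed nor needed, are in the scene too. Leave any pink look-alike of the jar_1 alone.

How it is judged:
At the end, for the whole second after the job is handed in: Each jar stands upright (within 0.1 rad), released and at rest, on the stand with its centre within 12 mm of a mark's centre; counted from the mortar's end of the row the jars are the shortest, the second shortest, the second tallest and the tallest, one to a mark ((horizontal distance between jar_1 and mark_a below 0.012 m or horizontal distance between jar_1 and mark_b below 0.012 m or horizontal distance between jar_1 and mark_c below 0.012 m or horizontal distance between jar_1 and mark_d below 0.012 m) and horizontal distance between jar_1 and mortar between 0.1 and 0.23 m and height (world z) of jar_1 between 0.007 and 0.017 m and angle between each of jar_1, jar_2, jar_3, jar_4's own z axis and vertical below 0.1 rad and linear speed of each of jar_1, jar_2, jar_3, jar_4 below 0.02 m/s and (horizontal distance between jar_2 and mark_a below 0.012 m or horizontal distance between jar_2 and mark_b below 0.012 m or horizontal distance between jar_2 and mark_c below 0.012 m or horizontal distance between jar_2 and mark_d below 0.012 m) and horizontal distance between jar_2 and mortar between 0.23 and 0.313 m and height (world z) of jar_2 between 0.007 and 0.017 m and (horizontal distance between jar_3 and mark_a below 0.012 m or horizontal distance between jar_3 and mark_b below 0.012 m or horizontal distance between jar_3 and mark_c below 0.012 m or horizontal distance between jar_3 and mark_d below 0.012 m) and horizontal distance between jar_3 and mortar between 0.313 and 0.398 m and height (world z) of jar_3 between 0.007 and 0.017 m and (horizontal distance between jar_4 and mark_a below 0.012 m or horizontal distance between jar_4 and mark_b below 0.012 m or horizontal distance between jar_4 and mark_c below 0.012 m or horizontal distance between jar_4 and mark_d below 0.012 m) and horizontal distance between jar_4 and mortar between 0.398 and 0.55 m and height (world z) of jar_4 between 0.007 and 0.017 m); the robot touches nothing.
It fails at once if a jar is knocked over (angle between any of jar_1, jar_2, jar_3, jar_4's own z axis and vertical above 0.6 rad).
It fails at once if the mortar is shifted or tipped (distance of mortar from where it was at the start of the episode above 0.015 m or angle between mortar's own z axis and vertical above 0.2 rad).
It fails at once if the balance is shifted or tipped (distance of balance from where it was at the start of the episode above 0.015 m or angle between balance's own z axis and vertical above 0.2 rad).
It also fails if it takes over 106 s, if anything falls off the work surface, if the arm or the gripper's body presses on something with over 40 N, if the wrist force passes 120 N, or if a joint passes its speed limit or range.

## Working session

There is one attempt and no reset: what is moved stays moved. The work goes in short steps, Python scripts to look and compute and a tool call to move; the robot and the scene stay as the last step left them, time stands still between calls to the robot, and variables do not carry over. Pictures are saved under pics/ and viewed, at most 14 in all, crops included, and the job is handed in when it is done.

Besides the shell and the picture viewer there is one more tool, called as name(argument=value, ...), one argument or row to a line, values as JSON. carry_out: Moves the arm, as the interface text tells. Its arguments: {"type":"object","properties":{"moves":{"type":"array"},"grip":{"type":"number"},"newtons":{"type":"number"}},"required":["moves"]}

```bash
mkdir -p pics; ls; python3 - <<'E'
from station import ctrl
import cv2,numpy as np
for c in ("top","side"):
    im=ctrl.get_image(c); cv2.imwrite(f"pics/{c}0.png",im[:,:,::-1])
    k=ctrl.calibration(c); print(c,{a:np.round(b,3).tolist() for a,b in k.items()})
    for q in ("jar_1","mark_a","mortar","balance"):
        print(q,[(np.round(d["rect"]).tolist(),round(d["confidence"],2)) for d in ctrl.look_for(c,q)])
        print("  pt",[(np.round(d["pixel"],1).tolist(),round(d["confidence"],2)) for d in ctrl.mark_of(c,q)])
o=ctrl.get_obs();print(o)
E
```

```text
pics
top {'fx': 407.942, 'fy': 407.942, 'cx': 260.68, 'cy': 189.307, 'R': [[-0.009, -1.0, -0.003], [-0.986, 0.009, -0.164], [0.164, 0.002, -0.986]], 't': [0.025, 0.515, 1.097]}
jar_1 [([324.0, 211.0, 30.0, 19.0], 0.97), ([239.0, 206.0, 19.0, 22.0], 0.87), ([190.0, 210.0, 26.0, 25.0], 0.71), ([288.0, 242.0, 22.0, 14.0], 0.61)]
  pt [([204.8, 223.4], 0.73), ([294.8, 247.2], 0.67), ([336.8, 220.7], 0.64), ([249.2, 217.9], 0.63), ([289.5, 217.6], 0.48)]
mark_a [([281.0, 153.0, 26.0, 19.0], 0.79), ([224.0, 148.0, 23.0, 24.0], 0.78), ([310.0, 154.0, 23.0, 20.0], 0.68), ([252.0, 154.0, 24.0, 18.0], 0.58)]
  pt [([262.9, 164.7], 0.97), ([237.4, 156.0], 0.97), ([321.1, 165.0], 0.67), ([291.6, 162.6], 0.66)]
mortar [([149.0, 122.0, 44.0, 37.0], 0.57)]
  pt [([170.9, 146.1], 0.8)]
balance [([359.0, 118.0, 52.0, 58.0], 0.64), ([327.0, 206.0, 26.0, 23.0], 0.27)]
  pt [([384.3, 150.7], 0.92)]
side {'fx': 367.918, 'fy': 367.918, 'cx': 257.895, 'cy': 191.167, 'R': [[-0.867, -0.499, -0.011], [-0.379, 0.672, -0.636], [0.325, -0.547, -0.772]], 't': [0.482, 0.222, 0.842]}
jar_1 [([331.0, 187.0, 20.0, 24
[... 678 characters left out ...]
pt [([287.5, 119.0], 0.8)]
{'t': 0.9, 'q': array([-1.31397591e+00,  5.26773235e-02,  1.61289437e+00, -2.09610007e-05,
        1.47602254e+00, -1.18994473e-01]), 'dq': array([-0.00012813,  0.00061389,  0.00112575,  0.00049948,  0.00026406,
        0.0011438 ]), 'effort': array([ 1.07202986e-04, -3.93684769e+01, -3.70471787e+01, -6.98969347e-05,
        5.99049108e-04,  4.46158779e-06]), 'tool_pos': array([ 0.22938638, -0.5813587 ,  0.23132101]), 'tool_rot': array([-3.08629136e+00, -5.86863804e-01,  3.28712213e-05]), 'contact_force': array([-0.07594409, -0.12452032,  0.00305374]), 'wrist_torque': array([-0.00413883, -0.01795604, -0.05628725]), 'grip_force': 0.0, 'opening': 0.08516277320199289}
```

```bash
python3 - <<'E'
import cv2
a=cv2.imread("pics/top0.png")[90:280,120:440]; cv2.imwrite("pics/topc.png",cv2.resize(a,None,fx=2.5,fy=2.5,interpolation=cv2.INTER_CUBIC))
a=cv2.imread("pics/side0.png")[80:290,110:380]; cv2.imwrite("pics/sidec.png",cv2.resize(a,None,fx=2.8,fy=2.8,interpolation=cv2.INTER_CUBIC))
E
```

```text
(no output)
```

View pics/topc.png

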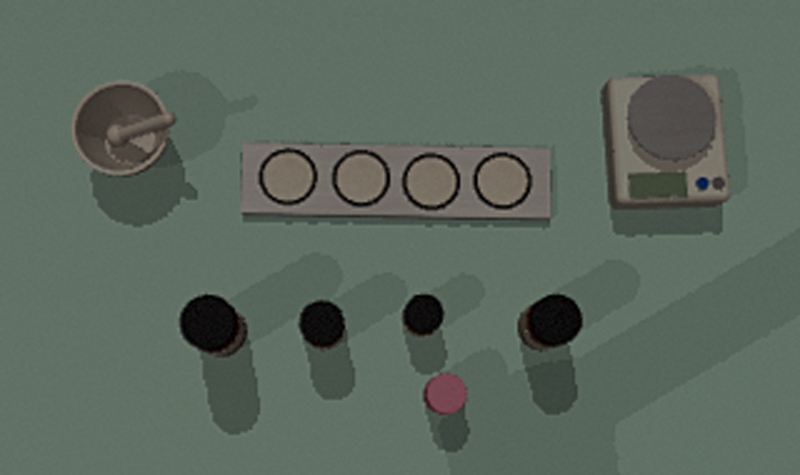

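View pics/sidec.png

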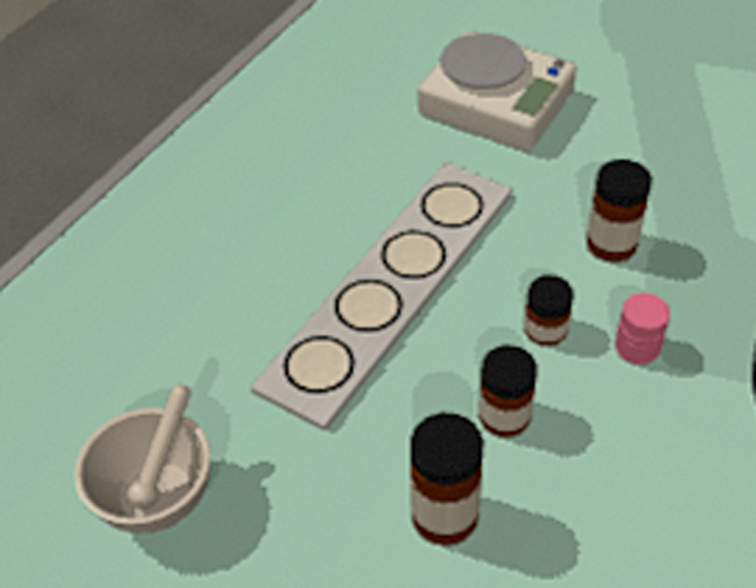

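The top picture (crop) shows the lids at full-frame pixels of about (205,219), (249,220), (289,215) and (342,218). The pink look-alike is at (299,247). The marks are at about (235,161), (264,161), (293,163) and (321,163), with the mortar at the left end and the balance at the right.

Candidates for jar_1 are the black-lidded amber jar at (289,215) and the pink one at (299,247). I choose the amber one, and the side view confirms its amber glass, paper label and black lid. Next I measure.

```bash
cat > h.py <<'E'
import cv2,numpy as np
from station import ctrl
def ray(k,p,z):
    R=np.array(k["R"]);t=np.array(k["t"]);c=-R.T@t
    d=R.T@np.array([(p[0]-k["cx"])/k["fx"],(p[1]-k["cy"])/k["fy"],1.])
    return (c+d*(z-c[2])/d[2])
def proj(k,X):
    c=np.array(k["R"])@X+np.array(k["t"]);return np.array([k["fx"]*c[0]/c[2]+k["cx"],k["fy"]*c[1]/c[2]+k["cy"]])
E
python3 - <<'E'
from h import *
K={c:ctrl.calibration(c) for c in("top","side")}
im={c:cv2.imread(f"pics/{c}0.png") for c in K}
def blobs(c,mask,lo,hi,box):
    x0,y0,x1,y1=box;m=np.zeros(mask.shape,np.uint8);m[y0:y1,x0:x1]=mask[y0:y1,x0:x1]
    n,_,s,ce=cv2.connectedComponentsWithStats(m)
    return [(ce[i],s[i]) for i in range(1,n) if lo<s[i][4]<hi]
H=[.058,.078,.098,.118]
print("lids top")
for ce,s in blobs("top",(im["top"].max(2)<32).astype(np.uint8),80,900,(180,190,370,260)):
    print(ce.round(1),s.tolist())
    for i,h in enumerate(H):
        X=ray(K["top"],ce,h); w=s[2]
        depth=(np.array(K["top"]["R"])@X+K["top"]["t"])[2]
        print("  jar",i+1,X.round(4),"dia",round(w*depth/407.9,4),"side lid px",proj(K["side"],X).round(1),"base",proj(K["side"],X*[1,1,0]).round(1))
print("lids side")
for ce,s in blobs("side",(im["side"].max(2)<32).astype(np.uint8),60,900,(240,130,350,290)): print(ce.round(1),s.tolist())
print("marks")
for c,box in(("top",(216,145,342,180)),("side",(195,135,300,235))):
    g=im[c].astype(int);
    # inside of dark rims: fit to rim
    d=(im[c].max(2)<75).astype(np.uint8)
    for ce,s in blobs(c,d,20,400,box):
        cc=(s[0]+s[2]/2-.5,s[1]+s[3]/2-.5); print(c,s.tolist(),ce.round(1),ray(K[c],ce,.0125).round(4),ray(K[c],cc,.0125).round(4))
E
```

```text
lids top
[203.6 218.9] [192, 208, 24, 23, 401]
  jar 1 [0.4328 0.1768 0.058 ] dia 0.0654 side lid px [265.8 252.2] base [265.7 264.5]
  jar 2 [0.431  0.1739 0.078 ] dia 0.0642 side lid px [267.2 247.1] base [266.9 263.9]
  jar 3 [0.4291 0.1711 0.098 ] dia 0.063 side lid px [268.7 241.8] base [268.2 263.3]
  jar 4 [0.4272 0.1682 0.118 ] dia 0.0618 side lid px [270.2 236.3] base [269.4 262.7]
[288.9 215.4] [282, 208, 15, 16, 194]
  jar 1 [ 0.4402 -0.0558  0.058 ] dia 0.0409 side lid px [306.3 183.8] base [304.4 197.5]
  jar 2 [ 0.4382 -0.0545  0.078 ] dia 0.0401 side lid px [307.5 179.4] base [304.9 198.1]
  jar 3 [ 0.4362 -0.0531  0.098 ] dia 0.0394 side lid px [308.7 174.8] base [305.3 198.7]
  jar 4 [ 0.4342 -0.0518  0.118 ] dia 0.0387 side lid px [310.  170.1] base [305.8 199.3]
[341.3 217.7] [331, 208, 22, 21, 348]
  jar 1 [ 0.4325 -0.198   0.058 ] dia 0.0599 side lid px [330.1 151.7] base [327.4 165.8]
  jar 2 [ 0.4307 -0.1941  0.078 ] dia 0.0588 side lid px [331.2 147.7] base [327.4 166.8]
  jar 3 [ 0.4288 -0.1902  0.098 ] dia 0.0577 side lid px [332.3 143.5] base [327.5 167.9]

[... 925 characters left out ...]
 24, 23, 123] [320.7 162.2] [ 0.5987 -0.1539  0.0125] [ 0.5992 -0.1534  0.0125]
top [217, 175, 123, 4, 166] [277.5 176.5] [ 0.5577 -0.0281  0.0125] [ 0.5575 -0.0296  0.0125]
side [237, 182, 17, 16, 29] [247.6 192.1] [0.581  0.0135 0.0125] [0.5922 0.0089 0.0125]
side [228, 201, 8, 18, 25] [232.7 209.7] [0.5844 0.0846 0.0125] [0.5877 0.0856 0.0125]
side [212, 202, 15, 18, 33] [216.1 212.4] [0.618  0.1137 0.0125] [0.6147 0.1047 0.0125]
side [282, 204, 18, 23, 343] [290.9 214.3] [0.4435 0.0221 0.0125] [0.4434 0.0247 0.0125]
side [258, 227, 23, 8, 129] [269.  231.4] [0.4678 0.0973 0.0125] [0.469  0.0948 0.0125]
side [282, 230, 17, 5, 21] [289.4 233. ] [0.4206 0.076  0.0125] [0.4207 0.0726 0.0125]
```

The widths rank the jars from left to right as jar_4, jar_2, jar_1 and jar_3, and the side-view positions agree. The row of marks is consistent at about 83–85 mm spacing. First I turn the tool so its y axis lies along world x.

carry_out(
  moves=[
    {"turn": -0.15},
    {"turn": -0.15},
    {"turn": -0.15},
    {"turn": -0.15},
    {"turn": -0.15},
    {"turn": -0.15},
    {"turn": -0.15},
    {"turn": -0.146},
  ],
  grip=85,
  newtons=40,
)

```text
validation failed for argument at $.mo...
```

carry_out(
  moves=[
    {"x": 0, "y": 0, "z": 0, "turn": -0.15},
    {"x": 0, "y": 0, "z": 0, "turn": -0.15},
    {"x": 0, "y": 0, "z": 0, "turn": -0.15},
    {"x": 0, "y": 0, "z": 0, "turn": -0.15},
    {"x": 0, "y": 0, "z": 0, "turn": -0.15},
    {"x": 0, "y": 0, "z": 0, "turn": -0.15},
    {"x": 0, "y": 0, "z": 0, "turn": -0.15},
    {"x": 0, "y": 0, "z": 0, "turn": -0.146},
  ],
  grip=85,
  newtons=40,
)

```text
t: 1.7
tool_pos: [0.2294, -0.5814, 0.2313]
tool_rot: [2.214, 2.229, -0.0]
contact_force: [0.1, 1.0, 1.3]
opening: 0.0849
grip_force: 0.0
```

carry_out(
  moves=[
    {"x": 1, "y": 1, "z": 0, "turn": 0},
    {"x": 1, "y": 1, "z": 0, "turn": 0},
    {"x": 1, "y": 1, "z": 0, "turn": 0},
    {"x": 1, "y": 1, "z": 0, "turn": 0},
    {"x": 1, "y": 1, "z": 0, "turn": 0},
    {"x": 1, "y": 1, "z": 0, "turn": 0},
    {"x": 1, "y": 1, "z": 0, "turn": 0},
    {"x": 1, "y": 1, "z": 0, "turn": 0},
  ],
)

```text
t: 2.5
tool_pos: [0.4301, -0.3801, 0.2315]
tool_rot: [2.22, 2.222, -0.0]
contact_force: [-0.3, -0.3, -0.3]
opening: 0.085
grip_force: 0.0
```

carry_out(
  moves=[
    {"x": 1, "y": 0, "z": 0, "turn": 0},
    {"x": 1, "y": 0, "z": 0, "turn": 0},
    {"x": 1, "y": 0, "z": 0, "turn": 0},
    {"x": 1, "y": 0, "z": 0, "turn": 0},
    {"x": 1, "y": 0, "z": 0, "turn": 0},
    {"x": 1, "y": 0, "z": 0, "turn": 0},
    {"x": 1, "y": 0, "z": 0, "turn": 0},
    {"x": 0.6, "y": 0, "z": 0, "turn": 0},
  ],
)

```text
t: 3.3
tool_pos: [0.4289, -0.1898, 0.2315]
tool_rot: [2.219, 2.223, 0.0]
contact_force: [0.1, -0.8, -0.6]
opening: 0.0848
grip_force: 0.0
```

```bash
python3 - <<'E'
from h import *
k=ctrl.calibration("wrist");print({a:np.round(b,3).tolist() for a,b in k.items()})
o=ctrl.get_obs();print(o["tool_pos"],o["tool_rot"],o["q"].round(2))
im=ctrl.get_image("wrist");cv2.imwrite("pics/w1.png",im[:,:,::-1])
E
```

```text
{'fx': 329.212, 'fy': 329.212, 'cx': 258.589, 'cy': 192.873, 'T_tool_cam': [[-0.0, -0.956, -0.294, 0.076], [1.0, -0.0, 0.001, -0.0], [-0.001, -0.294, 0.956, -0.144], [0.0, 0.0, 0.0, 1.0]]}
[ 0.42894648 -0.18978608  0.23145423] [2.21886213e+00 2.22348391e+00 3.77120841e-04] [-0.58 -0.34  1.96  0.    1.51 -0.58]
```

View pics/w1.png

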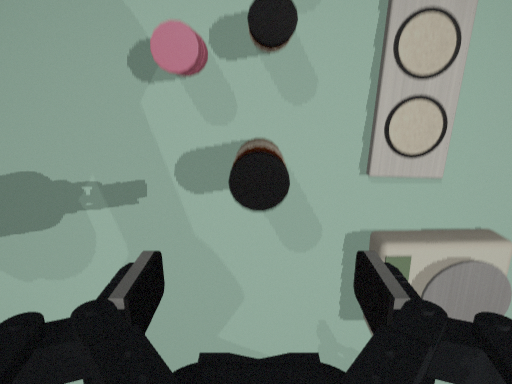

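The wrist view shows jar_3's lid at (259,180), jar_1's lid at (272,22), pink at (178,48), and the two marks at the balance end at (417,126) and (427,42). I convert these to positions.

```bash
cat >> h.py <<'E'
from scipy.spatial.transform import Rotation as Ro
def wk(o):
    k=dict(ctrl.calibration("wrist"));T=np.eye(4);T[:3,:3]=Ro.from_rotvec(o["tool_rot"]).as_matrix();T[:3,3]=o["tool_pos"]
    W=T@np.array(k["T_tool_cam"]);k["R"]=W[:3,:3].T;k["t"]=-W[:3,:3].T@W[:3,3];return k
def blobs(mask,lo=300,hi=9000):
    n,_,s,ce=cv2.connectedComponentsWithStats(mask.astype(np.uint8))
    return [(ce[i],s[i]) for i in range(1,n) if lo<s[i][4]<hi]
def marks(im,k):   # white discs: warm bright regions, filled, on plate top
    m=im.astype(int); w=(m[:,:,0]-m[:,:,2]>18)&(m.min(2)>105)
    for ce,s in blobs(w,800):
        if s[0]>0 and s[1]>0 and s[0]+s[2]<512 : print("mark",ce.round(1),s.tolist(),ray(k,ce,.0125).round(4))
def lids(im,k):
    for ce,s in blobs(im.max(2)<32,300,9000):
        if s[1]+s[3]<260 and s[1]>0: print("lid",ce.round(1),s.tolist(),[ray(k,ce,h)[:2].round(4).tolist() for h in(.058,.078,.098,.118)])
E
python3 - <<'E'
from h import *
o=ctrl.get_obs();k=wk(o);im=cv2.imread("pics/w1.png")[:,:,::-1]
print(im[126,417],im[126,455],im[180,259])
marks(im,k);lids(im,k)
for p,z in(((417,126.5),.0125),((427,42.5),.0125),((180,47),.058)):print(p,ray(k,p,z).round(4))
E
```

```text
[177 170 155] [143 167 153] [25 28 28]
mark [427.5  43.3] [399, 12, 58, 63, 2711] [ 0.5999 -0.0652  0.0125]
mark [173.5  45.5] [150, 20, 50, 53, 1950] [ 0.3428 -0.068   0.0125]
mark [415.9 126.4] [389, 99, 54, 55, 2212] [ 0.6    -0.148   0.0125]
lid [258.3 180.4] [230, 151, 59, 59, 2521] [[0.429, -0.197], [0.429, -0.1917], [0.4289, -0.1864], [0.4289, -0.1811]]
(417, 126.5) [ 0.6012 -0.1481  0.0125]
(427, 42.5) [ 0.5993 -0.0645  0.0125]
(180, 47) [ 0.3592 -0.0749  0.058 ]
```

carry_out(
  moves=[
    {"x": 0.06, "y": 0, "z": 1, "turn": 0},
    {"x": 0, "y": 0, "z": 1, "turn": 0},
    {"x": 0, "y": 0, "z": 1, "turn": 0},
    {"x": 0, "y": 0, "z": 1, "turn": 0},
    {"x": 0, "y": 0, "z": 1, "turn": 0},
    {"x": 0, "y": 0, "z": 1, "turn": 0},
    {"x": 0, "y": 0, "z": 0.8, "turn": 0},
    {"x": 0, "y": 0, "z": 0.4, "turn": 0},
  ],
)

```text
t: 4.15
tool_pos: [0.4279, -0.1895, 0.0492]
tool_rot: [-2.219, -2.22, 0.002]
contact_force: [-0.5, -0.1, 0.2]
opening: 0.085
grip_force: 0.0
```

carry_out(
  moves=[
    {"x": 0, "y": 0, "z": 0, "turn": 0},
    {"x": 0, "y": 0, "z": 0, "turn": 0},
    {"x": 0, "y": 0, "z": 0, "turn": 0},
    {"x": 0, "y": 0, "z": 0, "turn": 0},
    {"x": 0, "y": 0, "z": 0, "turn": 0},
    {"x": 0, "y": 0, "z": 0, "turn": 0},
    {"x": 0, "y": 0, "z": 0, "turn": 0},
    {"x": 0, "y": 0, "z": 0, "turn": 0},
  ],
  grip=45,
  newtons=40,
)

```text
t: 4.95
tool_pos: [0.4299, -0.1903, 0.0526]
tool_rot: [2.219, 2.221, 0.0]
contact_force: [-0.9, -0.5, 6.0]
opening: 0.0534
grip_force: 42.6
```

```bash
python3 - <<'E'
from h import *
import cv2
for c in("top","side"):
    k=ctrl.calibration(c);im=cv2.imread(f"pics/{c}0.png")[:,:,::-1].astype(int)
    pts=[(235,161),(264,161),(293,163),(321,163)] if c=="top" else [(224,210),(241,189),(258,171),(272,153)]
    for p in pts:
        m=np.zeros((386,514),np.uint8)
        f=im.astype(np.uint8).copy()
        n,_,_,r=cv2.floodFill(f,m,p,(0,255,0),(9,9,9),(9,9,9),cv2.FLOODFILL_FIXED_RANGE)
        ys,xs=np.nonzero(m[1:-1,1:-1]);print(c,n,r,ray(k,(xs.mean(),ys.mean()),.0125).round(4))
E
```

```text
top 273 (226, 152, 19, 18) [0.6058 0.0959 0.0125]
top 267 (255, 152, 19, 19) [0.6036 0.0113 0.0125]
top 261 (283, 154, 18, 18) [ 0.599  -0.0696  0.0125]
top 270 (311, 153, 19, 19) [ 0.5989 -0.1525  0.0125]
side 227 (214, 202, 19, 16) [0.6069 0.0966 0.0125]
side 200 (232, 182, 18, 14) [0.6043 0.0115 0.0125]
side 172 (249, 164, 17, 13) [ 0.5991 -0.0702  0.0125]
side 149 (263, 147, 16, 12) [ 0.6005 -0.1532  0.0125]
```

Top and side agree within 1.5 mm: M1 (.606,.096), M2 (.604,.011), M3 (.599,-.070), M4 (.600,-.153). The opening of 53.4 mm confirms this is jar_3. It goes to M3.

carry_out(
  moves=[
    {"x": 0, "y": 0, "z": -1, "turn": 0},
    {"x": 0, "y": 0, "z": -1, "turn": 0},
    {"x": 0.6, "y": 0.8, "z": 0, "turn": 0},
    {"x": 0.6, "y": 0.8, "z": 0, "turn": 0},
    {"x": 0.9, "y": 1, "z": 0, "turn": 0},
    {"x": 0.9, "y": 1, "z": 0, "turn": 0},
    {"x": 0.9, "y": 1, "z": 0, "turn": 0},
    {"x": 0.5, "y": 1, "z": 0, "turn": 0},
  ],
)

```text
t: 5.75
tool_pos: [0.5687, -0.0774, 0.0998]
tool_rot: [-2.217, -2.222, 0.001]
contact_force: [0.7, 0.2, -2.4]
opening: 0.0528
grip_force: 43.4
```

carry_out(
  moves=[
    {"x": 0.4, "y": 0.8, "z": 0, "turn": 0},
    {"x": 0, "y": 0.36, "z": 0, "turn": 0},
    {"x": 0, "y": 0, "z": 0, "turn": 0},
    {"x": 0, "y": 0, "z": 0, "turn": 0},
    {"x": 0, "y": 0, "z": 0, "turn": 0},
    {"x": 0, "y": 0, "z": 0, "turn": 0},
    {"x": 0, "y": 0, "z": 0, "turn": 0},
    {"x": 0, "y": 0, "z": 0, "turn": 0},
  ],
)

```text
t: 6.55
tool_pos: [0.5976, -0.0697, 0.1014]
tool_rot: [2.221, 2.222, 0.0]
contact_force: [-0.2, -0.2, -2.4]
opening: 0.0532
grip_force: 43.5
```

carry_out(
  moves=[
    {"x": 0, "y": 0.06, "z": 0.5, "turn": 0},
    {"x": 0, "y": 0, "z": 0.4, "turn": 0},
    {"x": 0, "y": 0, "z": 0.2, "turn": 0},
    {"x": 0, "y": 0, "z": 0.1, "turn": 0},
    {"x": 0, "y": 0, "z": 0.1, "turn": 0},
    {"x": 0, "y": 0, "z": 0.1, "turn": 0},
    {"x": 0, "y": 0, "z": 0.05, "turn": 0},
    {"x": 0, "y": 0, "z": 0, "turn": 0},
  ],
)

```text
t: 7.35
tool_pos: [0.5994, -0.0695, 0.0651]
tool_rot: [2.22, 2.223, 0.0]
contact_force: [-0.1, -0.9, -1.7]
opening: 0.0532
grip_force: 43.5
```

carry_out(
  moves=[
    {"x": 0, "y": 0, "z": 0.04, "turn": 0},
    {"x": 0, "y": 0, "z": 0.04, "turn": 0},
    {"x": 0, "y": 0, "z": 0.0, "turn": 0},
    {"x": 0, "y": 0, "z": 0, "turn": 0},
    {"x": 0, "y": 0, "z": 0, "turn": 0},
    {"x": 0, "y": 0, "z": 0, "turn": 0},
    {"x": 0, "y": 0, "z": 0, "turn": 0},
    {"x": 0, "y": 0, "z": 0, "turn": 0},
  ],
)

```text
t: 8.15
tool_pos: [0.5997, -0.0696, 0.0647]
tool_rot: [2.22, 2.222, 0.0]
contact_force: [-4.4, 0.6, 5.3]
opening: 0.0533
grip_force: 43.9
```

Contact: +5 N upward. I release, then rise by 5 units, which is 125 mm.

carry_out(
  moves=[
    {"x": 0, "y": 0, "z": 0, "turn": 0},
    {"x": 0, "y": 0, "z": 0, "turn": 0},
    {"x": 0, "y": 0, "z": 0, "turn": 0},
    {"x": 0, "y": 0, "z": 0, "turn": 0},
    {"x": 0, "y": 0, "z": 0, "turn": 0},
    {"x": 0, "y": 0, "z": 0, "turn": 0},
    {"x": 0, "y": 0, "z": -0.4, "turn": 0},
    {"x": 0, "y": 0, "z": -0.8, "turn": 0},
  ],
  grip=80,
)

```text
t: 8.95
tool_pos: [0.5979, -0.0692, 0.0918]
tool_rot: [-2.218, -2.22, 0.003]
contact_force: [-0.3, 0.0, 0.8]
opening: 0.0799
grip_force: 0.0
```

carry_out(
  moves=[
    {"x": 0, "y": 0, "z": -1, "turn": 0},
    {"x": 0, "y": 0, "z": -1, "turn": 0},
    {"x": 0, "y": 0, "z": -1, "turn": 0},
    {"x": 0, "y": 0, "z": -1, "turn": 0},
    {"x": 0, "y": -1, "z": 0, "turn": 0},
    {"x": 0, "y": -1, "z": 0, "turn": 0},
    {"x": 0, "y": -1, "z": 0, "turn": 0},
    {"x": 0, "y": -1, "z": 0, "turn": 0},
  ],
  grip=64,
)

```text
t: 9.75
tool_pos: [0.4986, -0.0696, 0.1939]
tool_rot: [2.22, 2.222, 0.001]
contact_force: [0.4, 0.3, -0.8]
opening: 0.064
grip_force: 0.0
```

carry_out(
  moves=[
    {"x": 0.55, "y": -0.8, "z": 0, "turn": 0},
    {"x": 0, "y": -0.8, "z": 0, "turn": 0},
    {"x": 0, "y": -0.7, "z": 0, "turn": 0},
    {"x": 0, "y": 0, "z": 0.6, "turn": 0},
    {"x": 0, "y": 0, "z": 0.6, "turn": 0},
    {"x": 0, "y": 0, "z": 0, "turn": 0},
    {"x": 0, "y": 0, "z": 0, "turn": 0},
    {"x": 0, "y": 0, "z": 0, "turn": 0},
  ],
)

```text
t: 10.55
tool_pos: [0.4423, -0.056, 0.1631]
tool_rot: [-2.22, -2.223, 0.0]
contact_force: [0.5, -0.6, -0.2]
opening: 0.0641
grip_force: 0.0
```

```bash
python3 - <<'E'
from h import *
o=ctrl.get_obs();im=ctrl.get_image("wrist");k=wk(o);print(o["tool_pos"].round(4))
cv2.imwrite("pics/w2.png",im[:,:,::-1]);marks(im,k);lids(im,k)
t=ctrl.get_image("top");cv2.imwrite("pics/t2.png",cv2.resize(t[90:280,120:440,::-1],None,fx=2.5,fy=2.5))
E
```

```text
[ 0.4423 -0.056   0.1631]
mark [447.2 100.2] [413, 65, 68, 71, 3564] [0.6047 0.013  0.0125]
mark [414.5 269.9] [386, 245, 58, 51, 2263] [ 0.5996 -0.1517  0.0125]
lid [229.5  50. ] [202, 13, 71, 60, 886] [[0.422, 0.0476], [0.4236, 0.0453], [0.4252, 0.0431], [0.4269, 0.0408]]
lid [255.9 188.5] [230, 160, 54, 56, 1900] [[0.4403, -0.0531], [0.4405, -0.0472], [0.4406, -0.0414], [0.4408, -0.0355]]
```

View pics/w2.png

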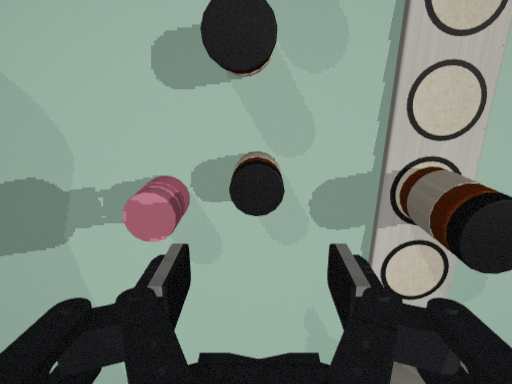

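The wrist view shows jar_1's lid at (256,188), jar_3 standing on its mark at right, and pink at (155,212), clear of the left finger. I go down on jar_1.

carry_out(
  moves=[
    {"x": 0.06, "y": -0.08, "z": 0.8, "turn": 0},
    {"x": 0, "y": 0, "z": 0.8, "turn": 0},
    {"x": 0, "y": 0, "z": 0.8, "turn": 0},
    {"x": 0, "y": 0, "z": 0.8, "turn": 0},
    {"x": 0, "y": 0, "z": 0.8, "turn": 0},
    {"x": 0, "y": 0, "z": 0.8, "turn": 0},
    {"x": 0, "y": 0, "z": 0.6, "turn": 0},
    {"x": 0, "y": 0, "z": 0.2, "turn": 0},
  ],
)

```text
t: 11.45
tool_pos: [0.439, -0.0541, 0.0217]
tool_rot: [-2.219, -2.221, 0.002]
contact_force: [-0.0, 0.1, -0.2]
opening: 0.0638
grip_force: 0.0
```

carry_out(
  moves=[
    {"x": 0, "y": 0, "z": 0, "turn": 0},
    {"x": 0, "y": 0, "z": 0, "turn": 0},
    {"x": 0, "y": 0, "z": 0, "turn": 0},
    {"x": 0, "y": 0, "z": 0, "turn": 0},
    {"x": 0, "y": 0, "z": 0, "turn": 0},
    {"x": 0, "y": 0, "z": 0, "turn": 0},
    {"x": 0, "y": 0, "z": 0, "turn": 0},
    {"x": 0, "y": 0, "z": 0, "turn": 0},
  ],
  grip=36,
  newtons=35,
)

```text
t: 12.25
tool_pos: [0.4403, -0.0545, 0.0237]
tool_rot: [2.22, 2.222, 0.001]
contact_force: [-1.4, 0.5, 5.1]
opening: 0.0428
grip_force: 36.0
```

carry_out(
  moves=[
    {"x": 0, "y": 0, "z": -1, "turn": 0},
    {"x": 0, "y": 0, "z": -1, "turn": 0},
    {"x": 0, "y": 0.5, "z": -1, "turn": 0},
    {"x": 0.5, "y": 1, "z": 0, "turn": 0},
    {"x": 0.9, "y": 1, "z": 0, "turn": 0},
    {"x": 0.9, "y": 1, "z": 0, "turn": 0},
    {"x": 0.9, "y": 1, "z": 0, "turn": 0},
    {"x": 0.9, "y": 1, "z": 0, "turn": 0},
  ],
)

```text
t: 13.05
tool_pos: [0.5776, 0.0493, 0.0971]
tool_rot: [-2.22, -2.222, 0.001]
contact_force: [0.2, 0.1, -0.4]
opening: 0.0433
grip_force: 36.0
```

carry_out(
  moves=[
    {"x": 0.8, "y": 0.6, "z": 0, "turn": 0},
    {"x": 0.7, "y": 0.4, "z": 0, "turn": 0},
    {"x": 0.4, "y": 0.14, "z": 0.5, "turn": 0},
    {"x": 0, "y": 0, "z": 0.5, "turn": 0},
    {"x": 0, "y": 0, "z": 0.5, "turn": 0},
    {"x": 0, "y": 0, "z": 0.2, "turn": 0},
    {"x": 0, "y": 0, "z": 0, "turn": 0},
    {"x": 0, "y": 0, "z": 0, "turn": 0},
  ],
)

```text
t: 13.85
tool_pos: [0.6056, 0.0951, 0.0556]
tool_rot: [2.221, 2.222, -0.0]
contact_force: [0.5, -0.5, -0.9]
opening: 0.0432
grip_force: 36.0
```

carry_out(
  moves=[
    {"x": 0.04, "y": 0.03, "z": 0.3, "turn": 0},
    {"x": 0, "y": 0, "z": 0.2, "turn": 0},
    {"x": 0, "y": 0, "z": 0.1, "turn": 0},
    {"x": 0, "y": 0, "z": 0.1, "turn": 0},
    {"x": 0, "y": 0, "z": 0.05, "turn": 0},
    {"x": 0, "y": 0, "z": 0.05, "turn": 0},
    {"x": 0, "y": 0, "z": 0.02, "turn": 0},
    {"x": 0, "y": 0, "z": 0, "turn": 0},
  ],
)

```text
t: 14.65
tool_pos: [0.6065, 0.0968, 0.0357]
tool_rot: [-2.22, -2.223, 0.0]
contact_force: [-3.7, -0.9, 4.1]
opening: 0.0434
grip_force: 36.4
```

carry_out(
  moves=[
    {"x": 0, "y": 0, "z": 0, "turn": 0},
    {"x": 0, "y": 0, "z": 0, "turn": 0},
    {"x": 0, "y": 0, "z": 0, "turn": 0},
    {"x": 0, "y": 0, "z": 0, "turn": 0},
    {"x": 0, "y": 0, "z": 0, "turn": 0},
    {"x": 0, "y": 0, "z": 0, "turn": 0},
    {"x": 0, "y": 0, "z": -0.4, "turn": 0},
    {"x": 0, "y": 0, "z": -0.8, "turn": 0},
  ],
  grip=72,
)

```text
t: 15.45
tool_pos: [0.6049, 0.0967, 0.0639]
tool_rot: [-2.218, -2.221, 0.005]
contact_force: [0.4, -0.6, 0.6]
opening: 0.072
grip_force: 0.0
```

carry_out(
  moves=[
    {"x": 0, "y": 0, "z": -1, "turn": 0},
    {"x": 0, "y": 0, "z": -1, "turn": 0},
    {"x": 0, "y": 0, "z": -1, "turn": 0},
    {"x": 0, "y": -1, "z": -1, "turn": 0},
    {"x": -0.4, "y": -1, "z": -0.4, "turn": 0},
    {"x": -0.4, "y": -1, "z": 0, "turn": 0},
    {"x": -0.4, "y": -1, "z": 0, "turn": 0},
    {"x": -0.5, "y": -1, "z": 0, "turn": 0},
  ],
)

```text
t: 16.25
tool_pos: [0.4807, 0.054, 0.1761]
tool_rot: [2.219, 2.222, 0.001]
contact_force: [-0.2, -0.1, 0.5]
opening: 0.0721
grip_force: 0.0
```

carry_out(
  moves=[
    {"x": 0, "y": -1, "z": 0, "turn": 0},
    {"x": 0, "y": -0.8, "z": 0, "turn": 0},
    {"x": 0, "y": -0.3, "z": 0, "turn": 0},
    {"x": 0, "y": 0, "z": 0, "turn": 0},
    {"x": 0, "y": 0, "z": 0, "turn": 0},
    {"x": 0, "y": 0, "z": 0, "turn": 0},
    {"x": 0, "y": 0, "z": 0, "turn": 0},
    {"x": 0, "y": 0, "z": 0, "turn": 0},
  ],
)

```text
t: 17.05
tool_pos: [0.4293, 0.0541, 0.175]
tool_rot: [-2.22, -2.222, 0.0]
contact_force: [0.1, -0.7, 0.2]
opening: 0.0718
grip_force: 0.0
```

```bash
python3 - <<'E'
from h import *
o=ctrl.get_obs();im=ctrl.get_image("wrist");k=wk(o);print(o["tool_pos"].round(4))
cv2.imwrite("pics/w3.png",im[:,:,::-1]);marks(im,k);lids(im,k)
E
```

```text
[0.4293 0.0541 0.175 ]
mark [440.9 122.7] [421, 97, 57, 64, 846] [0.5957 0.103  0.0125]
mark [434.7 215.4] [405, 188, 59, 55, 2451] [0.6044 0.0126 0.0125]
mark [182.5 323.1] [164, 303, 37, 38, 1033] [ 0.3453 -0.1151  0.0125]
lid [468.2 133.5] [455, 108, 47, 57, 736] [[0.5938, 0.0986], [0.5812, 0.101], [0.5686, 0.1034], [0.5559, 0.1058]]
lid [258.5 189.7] [229, 158, 62, 63, 2638] [[0.4293, 0.0525], [0.4293, 0.0585], [0.4293, 0.0644], [0.4293, 0.0703]]
```

View pics/w3.png

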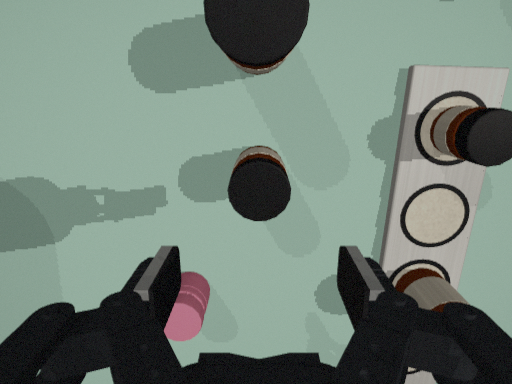

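The wrist view shows jar_2's lid at (259,190), jar_1 on the end mark at (450,130) and mark M2 free at (435,215). I take jar_2.

carry_out(
  moves=[
    {"x": 0.06, "y": 0, "z": 0.8, "turn": 0},
    {"x": 0, "y": 0, "z": 0.8, "turn": 0},
    {"x": 0, "y": 0, "z": 0.8, "turn": 0},
    {"x": 0, "y": 0, "z": 0.8, "turn": 0},
    {"x": 0, "y": 0, "z": 0.8, "turn": 0},
    {"x": 0, "y": 0, "z": 0.8, "turn": 0},
    {"x": 0, "y": 0, "z": 0.5, "turn": 0},
    {"x": 0, "y": 0, "z": 0.1, "turn": 0},
  ],
)

```text
t: 17.9
tool_pos: [0.4277, 0.0557, 0.0383]
tool_rot: [-2.218, -2.221, 0.004]
contact_force: [-0.1, 0.1, 0.4]
opening: 0.0719
grip_force: 0.0
```

carry_out(
  moves=[
    {"x": 0, "y": 0, "z": 0, "turn": 0},
    {"x": 0, "y": 0, "z": 0, "turn": 0},
    {"x": 0, "y": 0, "z": 0, "turn": 0},
    {"x": 0, "y": 0, "z": 0, "turn": 0},
    {"x": 0, "y": 0, "z": 0, "turn": 0},
    {"x": 0, "y": 0, "z": 0, "turn": 0},
    {"x": 0, "y": 0, "z": 0, "turn": 0},
    {"x": 0, "y": 0, "z": 0, "turn": 0},
  ],
  grip=41,
  newtons=40,
)

```text
t: 18.7
tool_pos: [0.4299, 0.0556, 0.0411]
tool_rot: [2.219, 2.222, 0.002]
contact_force: [-0.9, -0.5, 6.0]
opening: 0.0488
grip_force: 41.7
```

carry_out(
  moves=[
    {"x": 0, "y": 0, "z": -1, "turn": 0},
    {"x": -0.3, "y": 0.4, "z": -1, "turn": 0},
    {"x": -0.5, "y": 0.8, "z": 0, "turn": 0},
    {"x": -0.5, "y": 1, "z": 0, "turn": 0},
    {"x": -0.46, "y": 1, "z": 0, "turn": 0},
    {"x": 0, "y": 1, "z": 0, "turn": 0},
    {"x": 0, "y": 1, "z": 0, "turn": 0},
    {"x": 0, "y": 0.8, "z": 0, "turn": 0},
  ],
)

```text
t: 19.5
tool_pos: [0.5794, 0.0116, 0.0888]
tool_rot: [-2.22, -2.221, 0.002]
contact_force: [-0.4, -1.5, -1.7]
opening: 0.0483
grip_force: 41.9
```

carry_out(
  moves=[
    {"x": 0, "y": 0.6, "z": 0, "turn": 0},
    {"x": 0, "y": 0.36, "z": 0, "turn": 0},
    {"x": 0, "y": 0, "z": 0.4, "turn": 0},
    {"x": 0, "y": 0, "z": 0.4, "turn": 0},
    {"x": 0, "y": 0, "z": 0.2, "turn": 0},
    {"x": 0, "y": 0, "z": 0, "turn": 0},
    {"x": 0, "y": 0, "z": 0, "turn": 0},
    {"x": 0, "y": 0, "z": 0, "turn": 0},
  ],
)

```text
t: 20.3
tool_pos: [0.6032, 0.0118, 0.0656]
tool_rot: [2.22, 2.222, 0.001]
contact_force: [-0.4, -1.1, -1.5]
opening: 0.0483
grip_force: 41.9
```

carry_out(
  moves=[
    {"x": 0, "y": 0.03, "z": 0.2, "turn": 0},
    {"x": 0, "y": 0, "z": 0.1, "turn": 0},
    {"x": 0, "y": 0, "z": 0.1, "turn": 0},
    {"x": 0, "y": 0, "z": 0.05, "turn": 0},
    {"x": 0, "y": 0, "z": 0.05, "turn": 0},
    {"x": 0, "y": 0, "z": 0.03, "turn": 0},
    {"x": 0, "y": 0, "z": 0, "turn": 0},
    {"x": 0, "y": 0, "z": 0, "turn": 0},
  ],
)

```text
t: 21.1
tool_pos: [0.6036, 0.0118, 0.0532]
tool_rot: [-2.22, -2.222, 0.001]
contact_force: [-5.1, 0.3, 6.5]
opening: 0.0479
grip_force: 42.5
```

carry_out(
  moves=[
    {"x": 0, "y": 0, "z": 0, "turn": 0},
    {"x": 0, "y": 0, "z": 0, "turn": 0},
    {"x": 0, "y": 0, "z": 0, "turn": 0},
    {"x": 0, "y": 0, "z": 0, "turn": 0},
    {"x": 0, "y": 0, "z": 0, "turn": 0},
    {"x": 0, "y": 0, "z": 0, "turn": 0},
    {"x": 0, "y": 0, "z": -0.4, "turn": 0},
    {"x": 0, "y": 0, "z": -0.8, "turn": 0},
  ],
  grip=76,
)

```text
t: 21.9
tool_pos: [0.6023, 0.0119, 0.0806]
tool_rot: [-2.218, -2.22, 0.004]
contact_force: [-0.1, 0.2, 0.2]
opening: 0.0764
grip_force: 0.0
```

carry_out(
  moves=[
    {"x": 0, "y": 0, "z": -1, "turn": 0},
    {"x": 0, "y": 0, "z": -1, "turn": 0},
    {"x": 0, "y": 0, "z": -1, "turn": 0},
    {"x": 0, "y": -1, "z": -1, "turn": 0},
    {"x": 0.5, "y": -1, "z": -1, "turn": 0},
    {"x": 0.7, "y": -1, "z": -1, "turn": 0},
    {"x": 0.9, "y": -1, "z": 0, "turn": 0},
    {"x": 1, "y": -1, "z": 0, "turn": 0},
  ],
  grip=85,
)

```text
t: 22.7
tool_pos: [0.4785, 0.0895, 0.2342]
tool_rot: [2.22, 2.219, 0.005]
contact_force: [-0.5, 0.7, -0.1]
opening: 0.0853
grip_force: 0.0
```

carry_out(
  moves=[
    {"x": 1, "y": -0.9, "z": 0, "turn": 0},
    {"x": 1, "y": -0.8, "z": 0, "turn": 0},
    {"x": 0.8, "y": -0.3, "z": 0, "turn": 0},
    {"x": 0.35, "y": 0, "z": 0, "turn": 0},
    {"x": 0, "y": 0, "z": 0, "turn": 0},
    {"x": 0, "y": 0, "z": 0, "turn": 0},
    {"x": 0, "y": 0, "z": 0, "turn": 0},
    {"x": 0, "y": 0, "z": 0, "turn": 0},
  ],
)

```text
t: 23.5
tool_pos: [0.429, 0.1671, 0.2317]
tool_rot: [-2.222, -2.221, 0.001]
contact_force: [0.0, 0.7, 0.5]
opening: 0.0852
grip_force: 0.0
```

```bash
python3 - <<'E'
from h import *
o=ctrl.get_obs();im=ctrl.get_image("wrist");k=wk(o);print(o["tool_pos"].round(4))
cv2.imwrite("pics/w4.png",im[:,:,::-1]);marks(im,k);lids(im,k)
E
```

```text
[0.429  0.1671 0.2317]
lid [256.4 179.6] [223, 144, 70, 70, 3399] [[0.4269, 0.1592], [0.427, 0.1644], [0.4271, 0.1697], [0.4273, 0.175]]
```

View pics/w4.png

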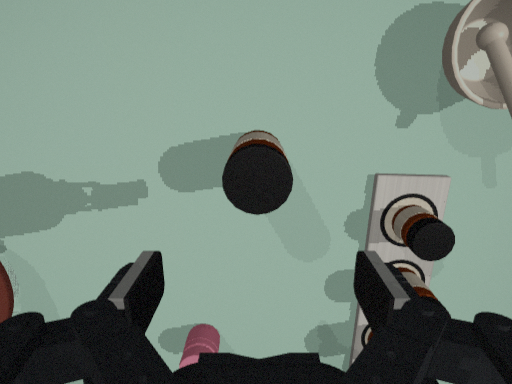

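The wrist view shows jar_4's lid at (257,179), alone and well clear of the mortar at top right. I take it.

carry_out(
  moves=[
    {"x": 0.12, "y": -0.08, "z": 1, "turn": 0},
    {"x": 0, "y": 0, "z": 1, "turn": 0},
    {"x": 0, "y": 0, "z": 1, "turn": 0},
    {"x": 0, "y": 0, "z": 1, "turn": 0},
    {"x": 0, "y": 0, "z": 1, "turn": 0},
    {"x": 0, "y": 0, "z": 0.9, "turn": 0},
    {"x": 0, "y": 0, "z": 0.6, "turn": 0},
    {"x": 0, "y": 0, "z": 0.2, "turn": 0},
  ],
)

```text
t: 24.35
tool_pos: [0.4253, 0.1701, 0.0622]
tool_rot: [-2.22, -2.22, 0.005]
contact_force: [-0.1, -0.3, -0.1]
opening: 0.0849
grip_force: 0.0
```

carry_out(
  moves=[
    {"x": 0, "y": 0, "z": 0, "turn": 0},
    {"x": 0, "y": 0, "z": 0, "turn": 0},
    {"x": 0, "y": 0, "z": 0, "turn": 0},
    {"x": 0, "y": 0, "z": 0, "turn": 0},
    {"x": 0, "y": 0, "z": 0, "turn": 0},
    {"x": 0, "y": 0, "z": 0, "turn": 0},
    {"x": 0, "y": 0, "z": 0, "turn": 0},
    {"x": 0, "y": 0, "z": 0, "turn": 0},
  ],
  grip=50,
  newtons=45,
)

```text
t: 25.15
tool_pos: [0.4277, 0.171, 0.0656]
tool_rot: [2.219, 2.222, 0.003]
contact_force: [1.0, -0.9, 6.2]
opening: 0.0569
grip_force: 48.9
```

carry_out(
  moves=[
    {"x": 0, "y": 0, "z": -1, "turn": 0},
    {"x": 0, "y": 0.8, "z": -1, "turn": 0},
    {"x": -0.4, "y": 0.8, "z": -1, "turn": 0},
    {"x": -0.8, "y": 0, "z": 0, "turn": 0},
    {"x": -1, "y": 0, "z": 0, "turn": 0},
    {"x": -1, "y": 0, "z": 0, "turn": 0},
    {"x": -1, "y": 0, "z": 0, "turn": 0},
    {"x": -1, "y": 0, "z": 0, "turn": 0},
  ],
)

```text
t: 25.95
tool_pos: [0.4651, 0.0402, 0.1374]
tool_rot: [-2.218, -2.221, 0.004]
contact_force: [0.5, 0.3, -3.0]
opening: 0.0572
grip_force: 49.7
```

carry_out(
  moves=[
    {"x": -1, "y": 0, "z": 0, "turn": 0},
    {"x": -1, "y": 0, "z": 0, "turn": 0},
    {"x": -1, "y": 0, "z": 0, "turn": 0},
    {"x": -1, "y": 0, "z": 0, "turn": 0},
    {"x": -1, "y": 0, "z": 0, "turn": 0},
    {"x": -1, "y": 0, "z": 0, "turn": 0},
    {"x": -1, "y": 0, "z": 0, "turn": 0},
    {"x": -0.76, "y": 0, "z": 0, "turn": 0},
  ],
)

```text
t: 26.75
tool_pos: [0.4655, -0.1537, 0.1374]
tool_rot: [-2.219, -2.219, 0.002]
contact_force: [-0.2, 0.2, -3.3]
opening: 0.0567
grip_force: 49.7
```

carry_out(
  moves=[
    {"x": 0, "y": 0.6, "z": 0, "turn": 0},
    {"x": 0, "y": 0.9, "z": 0, "turn": 0},
    {"x": 0, "y": 1, "z": 0, "turn": 0},
    {"x": 0, "y": 1, "z": 0, "turn": 0},
    {"x": 0, "y": 0.9, "z": 0, "turn": 0},
    {"x": 0, "y": 0.6, "z": 0, "turn": 0},
    {"x": 0, "y": 0.26, "z": 0, "turn": 0},
    {"x": 0, "y": 0, "z": 0, "turn": 0},
  ],
)

```text
t: 27.55
tool_pos: [0.5979, -0.1525, 0.1377]
tool_rot: [-2.218, -2.221, 0.002]
contact_force: [-1.0, -0.3, -3.4]
opening: 0.0576
grip_force: 49.9
```

carry_out(
  moves=[
    {"x": 0, "y": 0.06, "z": 0.6, "turn": 0},
    {"x": 0, "y": 0, "z": 0.6, "turn": 0},
    {"x": 0, "y": 0, "z": 0.4, "turn": 0},
    {"x": 0, "y": 0, "z": 0.3, "turn": 0},
    {"x": 0, "y": 0, "z": 0.2, "turn": 0},
    {"x": 0, "y": 0, "z": 0.1, "turn": 0},
    {"x": 0, "y": 0, "z": 0, "turn": 0},
    {"x": 0, "y": 0, "z": 0, "turn": 0},
  ],
)

```text
t: 28.35
tool_pos: [0.6004, -0.1532, 0.0849]
tool_rot: [2.22, 2.222, 0.001]
contact_force: [1.0, -0.0, -3.4]
opening: 0.0571
grip_force: 49.9
```

carry_out(
  moves=[
    {"x": 0, "y": 0, "z": 0.06, "turn": 0},
    {"x": 0, "y": 0, "z": 0.06, "turn": 0},
    {"x": 0, "y": 0, "z": 0.05, "turn": 0},
    {"x": 0, "y": 0, "z": 0.04, "turn": 0},
    {"x": 0, "y": 0, "z": 0, "turn": 0},
    {"x": 0, "y": 0, "z": 0, "turn": 0},
    {"x": 0, "y": 0, "z": 0, "turn": 0},
    {"x": 0, "y": 0, "z": 0, "turn": 0},
  ],
)

```text
t: 29.15
tool_pos: [0.6, -0.153, 0.0791]
tool_rot: [2.22, 2.222, 0.0]
contact_force: [0.2, 0.1, -2.9]
opening: 0.0567
grip_force: 49.9
```

carry_out(
  moves=[
    {"x": 0, "y": 0, "z": 0.04, "turn": 0},
    {"x": 0, "y": 0, "z": 0.04, "turn": 0},
    {"x": 0, "y": 0, "z": 0, "turn": 0},
    {"x": 0, "y": 0, "z": 0, "turn": 0},
    {"x": 0, "y": 0, "z": 0, "turn": 0},
    {"x": 0, "y": 0, "z": 0, "turn": 0},
    {"x": 0, "y": 0, "z": 0, "turn": 0},
    {"x": 0, "y": 0, "z": 0, "turn": 0},
  ],
)

```text
t: 29.95
tool_pos: [0.6001, -0.1531, 0.0775]
tool_rot: [2.22, 2.222, 0.0]
contact_force: [-2.4, 0.4, 3.2]
opening: 0.057
grip_force: 50.2
```

Contact. I release, rise well clear, and back off for the check.

carry_out(
  moves=[
    {"x": 0, "y": 0, "z": 0, "turn": 0},
    {"x": 0, "y": 0, "z": 0, "turn": 0},
    {"x": 0, "y": 0, "z": 0, "turn": 0},
    {"x": 0, "y": 0, "z": 0, "turn": 0},
    {"x": 0, "y": 0, "z": 0, "turn": 0},
    {"x": 0, "y": 0, "z": 0, "turn": 0},
    {"x": 0, "y": 0, "z": -0.4, "turn": 0},
    {"x": 0, "y": 0, "z": -0.8, "turn": 0},
  ],
  grip=85,
)

```text
t: 30.75
tool_pos: [0.5986, -0.1525, 0.1058]
tool_rot: [-2.218, -2.22, 0.002]
contact_force: [0.1, 0.8, -1.6]
opening: 0.085
grip_force: 0.0
```

carry_out(
  moves=[
    {"x": 0, "y": 0, "z": -1, "turn": 0},
    {"x": 0, "y": 0, "z": -1, "turn": 0},
    {"x": 0, "y": 0, "z": -1, "turn": 0},
    {"x": 0, "y": 0, "z": -1, "turn": 0},
    {"x": 0, "y": -1, "z": -1, "turn": 0},
    {"x": 0, "y": -1, "z": -1, "turn": 0},
    {"x": 0, "y": -1, "z": 0, "turn": 0},
    {"x": 0, "y": -1, "z": 0, "turn": 0},
  ],
)

```text
t: 31.55
tool_pos: [0.4997, -0.1533, 0.2595]
tool_rot: [2.218, 2.22, 0.002]
contact_force: [0.1, 0.0, -0.8]
opening: 0.0848
grip_force: 0.0
```

carry_out(
  moves=[
    {"x": -1, "y": -1, "z": 0, "turn": 0},
    {"x": -1, "y": -1, "z": 0, "turn": 0},
    {"x": -1, "y": -1, "z": 0, "turn": 0},
    {"x": -1, "y": -1, "z": 0, "turn": 0},
    {"x": -1, "y": 0, "z": 0, "turn": 0},
    {"x": -1, "y": 0, "z": 0, "turn": 0},
    {"x": -1, "y": 0, "z": 0, "turn": 0},
    {"x": -1, "y": 0, "z": 0, "turn": 0},
  ],
)

```text
t: 32.35
tool_pos: [0.4, -0.3543, 0.2581]
tool_rot: [2.22, 2.221, -0.0]
contact_force: [0.0, 0.3, 0.1]
opening: 0.0852
grip_force: 0.0
```

```bash
python3 - <<'E'
from h import *
M=[(.606,.096),(.604,.0114),(.599,-.070),(.5998,-.153)];H=[.058,.078,.098,.118]
for c,b in(("top",(90,200,120,440)),("side",(80,290,110,380))):
    im=ctrl.get_image(c);k=ctrl.calibration(c)
    cv2.imwrite(f"pics/{c}9.png",cv2.resize(im[b[0]:b[1],b[2]:b[3],::-1],None,fx=2.5,fy=2.5,interpolation=cv2.INTER_CUBIC))
    if c=="top":
        for ce,s in blobs(im.max(2)<32,80,900):
            if 120<s[1]<180: print(ce.round(1),s.tolist(),[ray(k,ce,h+.0125)[:2].round(4).tolist() for h in H])
E
```

```text
[325.2 152.7] [314, 141, 23, 25, 419] [[0.6118, -0.1586], [0.6066, -0.1553], [0.6015, -0.1521], [0.5963, -0.1489]]
[294.4 156.5] [281, 145, 24, 29, 383] [[0.6018, -0.0733], [0.5968, -0.0717], [0.5918, -0.07], [0.5868, -0.0683]]
[264.  155.5] [254, 146, 21, 20, 267] [[0.6055, 0.0106], [0.6004, 0.0107], [0.5954, 0.0109], [0.5903, 0.011]]
[234.4 157.9] [224, 149, 23, 23, 255] [[0.5995, 0.0923], [0.5946, 0.0909], [0.5897, 0.0896], [0.5847, 0.0882]]
[472.9 179.1] [458, 168, 32, 25, 266] [[0.5338, -0.5591], [0.53, -0.5486], [0.5263, -0.538], [0.5226, -0.5275]]
```

View pics/top9.png

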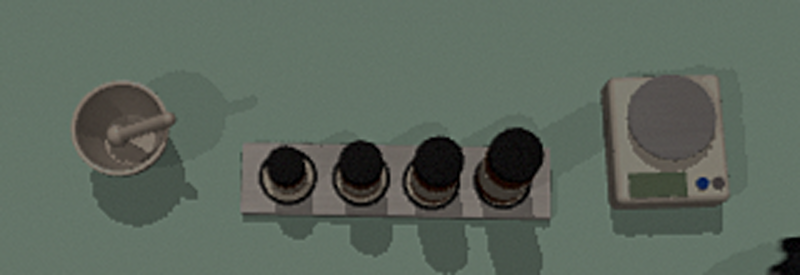

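View pics/side9.png

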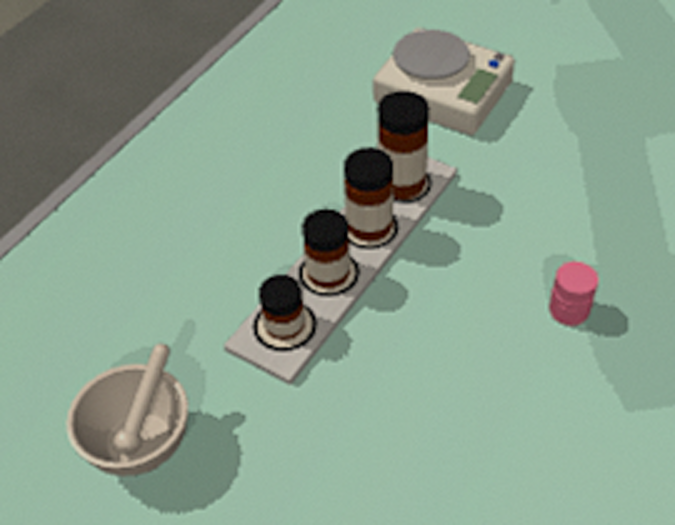

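Both pictures show the four jars upright in the right order, each inside its ring, with the mortar, balance and pink jar in place. The lid blobs merged with the rims, so I check centring once more with the rims removed, and in the side view too.

```bash
python3 - <<'E'
from h import *
M=np.array([(.606,.096),(.604,.0114),(.599,-.070),(.5998,-.153)]);H=[.058,.078,.098,.118]
im=ctrl.get_image("top");k=ctrl.calibration("top")
m=cv2.morphologyEx((im.max(2)<32).astype(np.uint8),cv2.MORPH_OPEN,cv2.getStructuringElement(cv2.MORPH_ELLIPSE,(9,9)))
B=sorted([b for b in blobs(m,80,900) if b[1][0]<350 and 120<b[1][1]<180],key=lambda b:b[0][0])
for (ce,s),h,mk in zip(B,H,M):
    X=ray(k,ce,h+.0125)[:2];print(s.tolist(),X.round(4),"off mm",((X-mk)*1e3).round(1))
E
```

```text
[227, 149, 15, 16, 191] [0.6037 0.0932] off mm [-2.3 -2.8]
[256, 146, 17, 20, 256] [0.6005 0.0109] off mm [-3.5 -0.5]
[285, 145, 20, 22, 329] [ 0.5957 -0.0712] off mm [-3.3 -1.2]
[315, 141, 22, 23, 401] [ 0.5969 -0.1492] off mm [-2.9  3.8]
```

All four are within 5 mm of their marks, against a limit of 12 mm. I hand the job in.

```bash
python3 -c "
from station import ctrl
print(ctrl.finish_job())"
```

```text
the job is handed in; nothing more can be done
None
```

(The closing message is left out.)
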